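# Check a jar cap on the thread gauge and sort it

### The arm

A 6-joint arm with a two-finger parallel gripper is mounted at the origin on the work surface. World frame = base frame: x ahead of the robot, y to its left, z up, the work surface at z = 0. Lengths are in m, angles in rad, forces in N, time in s.
With the tool pointing down it reaches from about 0.325 to 0.85 m from the base axis. Payload 4.4 kg.
Tool frame: the origin (TCP) lies on the centre line of the jaws, within the pads' length; the fingertips stand 11 mm ahead of it and the grasp point (between the pads) lies 8 mm behind it; z points along the fingers, y is the direction in which the jaws open and shut (so a half turn about z gives the same grasp; the last joint's range is limited). The gripper opens to 94 mm and grips with 3 to 60 N. Pads are 16 mm wide; open, the fingers measure 119 mm over their backs; the gripper's body (75 mm by 177 mm) begins 78 mm behind the grasp point.
Start: joints at [0.991, 0.207, 1.542, -0, 1.393, -0.15], TCP at [0.24, 0.523, 0.216] pointing down, gripper open.
Joint ranges: [-2.73, 2.73], [-0.86, 2.22], [0.23, 2.46], [-1.11, 4.25], [0.08, 2.63], [-2.82, 2.82]. Speed limits (rad/s): [2.79, 2.79, 3.14, 3.14, 3.14, 3.14].

### API

Orientations are given as a rotation vector (axis times angle).
In Python, from cell import robot gives the robot as it stands. Calls block until the motion is done:
- robot.reach(position, orientation): joint-space move of the TCP to a pose.
- robot.movel(position, ori=None, rate=0.15, until_force=None): straight line of the TCP; ori=None keeps the orientation; rate is the mean speed in m/s. With until_force (N) it stops when the force on the tool has changed by that much, and returns True; else False.
- robot.move_j(angles): joint-space move.
- robot.set_gripper(opening, f_grip=None): opening from 0.0 (shut) to 1.0 (fully open); f_grip is the grip in N (None keeps the last); returns when the fingers have stopped.
- robot.wait(seconds).
- robot.inverse_kinematics(position, orientation): joint angles nearest the present ones, or None.
- robot.read_state(): the state.
- robot.camera(name): name is "scene" or "top" or "wrist"; returns (picture, depth): 420x560x3 uint8, blue, green, red; 420x560 float32, m along the optical axis (not along the pixel's ray), 0 where there is no reading.
- robot.camera_info(name): a dict with "K" (3x3 intrinsics, pixels), "world_from_camera" (4x4, takes a point from camera to world coordinates); the wrist camera has in their place "mount" (4x4, takes a point from camera to tool coordinates, whose origin is the TCP and whose axes are the flange's). Camera axes: x right, y up, looking along -z (the intrinsics and any distortion apply to the point x, -y, -z); pixel columns grow to the right and rows downward; lengths in m; the calibration is good to about 2 mm. A picture is of the moment at which its call begins: read the wrist's pose just before it. camera_info takes no time and is no camera call.
A pose or a line that the arm cannot do raises robot.MotionError and nothing moves.
- robot.finish_job(): hands the job in, once; it reports no verdict.
Trained networks look in the newest picture that a camera, given by its name, has taken for a name from the list of things; names that differ only in an ending like _2 or _b are one class to them, and where a whole thing is asked for, a point or a joint stands for the part that bears it (a point fixed in the world has none). Each returns a list of dicts, best first, with "p" (0 to 1); they miss things now and then, are a little off and sometimes report something else, mostly with a low value. They report only what shows in the picture. A call takes as long as a camera call. They do not tell look-alikes from the thing itself.
- robot.trace(camera, target): "mask" (420x560 bool, what is visible of it) and "location" ([column, row] in pixels, amid what is visible of it).
The state is a dict: "t": time; "joint_pos": joint angles; "dq": joint speeds; "joint_efforts": joint torques, N m; "ee_pos": TCP position; "orientation": TCP orientation; "contact_force": force on the tool from outside, world axes, zero at the start; "moment": the same for the moment, N m; "gripper_width": opening from 0.0 (shut) to 1.0 (fully open).
Only numpy, scipy, OpenCV 4.12 (cv2) and the standard library are available. Lean on these libraries where they do the work, as an engineer would, in place of code of your own. Each camera call takes 0.05 s, during which the arm holds its last target.

### The job

Take the wooden cap that stands on the round coaster, screw it onto the steel thread gauge and turn it gently clockwise until it stops and sits snug, without forcing it. Then unscrew it and set it down the right way up: in the round tin if it went fully home onto the gauge's shoulder, or in the square box if it stopped short. Leave the other cap and everything else on the table alone.

Things in the scene. Friction and masses are not known exactly. Their poses are not given: they have to be found in the camera images.
- cap_1_mid (a point): wooden screw cap: round skirt 53 mm across, 22 mm high, open below; flat deck at 22 to 26 mm; on it an upright grip bar 44 mm long (x), 14 mm thick, 28 mm high (26 to 54 mm above the underside). About 80 g. The point is on the axis 27 mm above the underside, z up. Two inside pins lie in line with the bar, so a half turn makes no difference. Outside nothing shows whether it is sound or too shallow inside
- cap_2_mid (a point): the other wooden screw cap, outside just like cap_1, same point and axes; one of the two caps is sound, one faulty, and either may stand on the round coaster. Inside each, two steel thread pins, 5 mm thick and 5 mm above the underside, stick inward at +x and -x, exactly in line with the bar
- gauge: fixed steel thread gauge: base plate 120 (x) x 90 x 10 mm, shoulder disc, threaded neck 41 mm across with a flat crown 40 mm up. Origin at the centre of its underside, z up. The crown has two opposite entry slots, 48 degrees wide, 84 and 264 degrees counter-clockwise (from above) from +x. A cap goes over the neck with 2 mm play. It turns with under 0.2 N m; snug is 0.2 to 0.5 N m (12 N on the gauge and more), over 80 N is forced
- gauge_crown (a point): centre of the crown, 40 mm above the gauge's underside. Bar in line with the slots, a cap drops until its underside is 10 mm below this point; pins on the crown: 2.5 mm below; over 2 mm off-centre its skirt catches on the crown at the side to move towards. Clockwise then takes it down 1.04 mm per 10 degrees (1.3 mm play), back up counter-clockwise, to a wall 16 degrees beyond the slots
- gauge_shoulder (a point): centre of the top of the shoulder disc (60 mm across), 22 mm above the gauge's underside. A sound cap turns 80 to 88 degrees past the slots, skirt down on this shoulder, bar near the gauge's x, and stops. A faulty cap tightens and stops after only 35 to 60 degrees, skirt still 4.5 mm higher. Friction holds it there. It comes off by turning back to the slots and lifting
- round_coaster (a point): centre of the top of the round cork coaster (84 mm across), 12 mm above the table, on one end of a fixed plywood board 215 x 100 mm. The cap to be checked stands on it
- square_coaster (a point): centre of the top of the square cork coaster (84 mm), 12 mm above the table, on the other end of the same board, 110 mm away. The other cap stands on it and stays there
- round_tin_floor (a point): centre of the inner floor of the round metal tin (outside 124 mm across, wall 3 mm, rim 24 mm above this floor, floor 4 mm above the table), fixed. For sound caps
- square_box_floor (a point): centre of the inner floor of the square wooden box (outside 120 x 120 mm, walls 6 mm, rim 22 mm above this floor, floor 6 mm above the table), fixed. For faulty caps
- spool_a: wooden thread spool, 40 mm across and 50 mm high, standing; origin at the centre of its underside. A bystander: leave it alone
- spool_b: wooden thread spool, 44 mm across and 50 mm high, standing; origin at the centre of its underside. A bystander: leave it alone
- button_jar: closed clear jar of buttons, 80 mm across and 110 mm high; origin at the centre of its underside. A bystander: leave it alone
- pencil_pot: white pot with pencils, 76 mm across, 90 mm high (pencils to 160 mm); origin at the centre of its underside. A bystander: leave it alone
- glue_bottle: white glue bottle, 46 mm across and 120 mm high; origin at the centre of its underside. A bystander: leave it alone
- ruler: flat steel ruler, 150 x 32 x 4 mm, lying; origin at the centre of its underside, y along its length. A bystander: leave it alone
Things that resemble listed ones, but are neither listed nor needed, are in the scene too. There is more than one size of the part that bears round_tin_floor; the job needs the largest.

How it is judged:
On the way:
1. the cap is turned on the gauge until snug (over 12 N): if sound, within 12 degrees of the gauge's x and 2 mm of the shoulder; if faulty, 35 degrees past the slots and within 6 mm of the shoulder (((horizontal distance between cap_1_mid and gauge below 0.004 m and z of cap_1_mid in the frame of gauge below 0.051 m and angle between the x axis of cap_1_mid and the x axis of gauge, either way round between -1 and 0.21 rad and angle between cap_1_mid's own z axis and vertical below 0.12 rad and contact force between cap_1 and gauge above 12 N) or (horizontal distance between cap_2_mid and gauge below 0.004 m and z of cap_2_mid in the frame of gauge below 0.055 m and angle between the x axis of cap_2_mid and the x axis of gauge, either way round between -1 and 0.86 rad and angle between cap_2_mid's own z axis and vertical below 0.12 rad and contact force between cap_2 and gauge above 12 N))), for 0.1 s.
At the end, for the whole second after the job is handed in: The checked cap stands upright (within 8 degrees) and at rest on the floor of its tray, within 36 mm of the tray's centre: a sound cap in the round tin, a faulty cap in the square box. The other cap is still on the square coaster, moved less than 12 mm (((horizontal distance between cap_1_mid and round_tin_floor below 0.036 m and z of cap_1_mid in the frame of round_tin_floor between 0.022 and 0.031 m and angle between cap_1_mid's own z axis and vertical below 0.15 rad and linear speed of cap_1 below 0.02 m/s and distance of cap_2_mid from where it was at the start of the episode below 0.012 m and horizontal distance between cap_2_mid and square_coaster below 0.035 m) or (horizontal distance between cap_2_mid and square_box_floor below 0.036 m and z of cap_2_mid in the frame of square_box_floor between 0.022 and 0.031 m and angle between cap_2_mid's own z axis and vertical below 0.15 rad and linear speed of cap_2 below 0.02 m/s and distance of cap_1_mid from where it was at the start of the episode below 0.012 m and horizontal distance between cap_1_mid and square_coaster below 0.035 m))); the robot touches nothing.
It fails at once if the cap is forced: more than 80 N between a cap and the gauge (contact force between any of cap_1, cap_2 and gauge above 80 N).
It fails at once if a bystander is moved more than 20 mm (distance of any of spool_a, spool_b, button_jar, pencil_pot, glue_bottle, ruler from where it was at the start of the episode above 0.02 m).
It also fails if it takes over 69 s, if anything falls off the work surface, if the arm or the gripper's body presses on something with over 40 N, if the wrist force passes 120 N, or if a joint passes its speed limit or range.

## Working session

There is one attempt and no reset: what is moved stays moved. The work goes in short steps, each a Python script; the robot and the scene stay as the last script left them, time stands still between calls to the robot, and variables do not carry over. Pictures are saved under pics/ and viewed, and the job is handed in when it is done.

```bash
mkdir -p pics; ls; python3 - <<'E'
from cell import robot
import cv2,numpy as np
for n in ["scene","top"]:
    p,d=robot.camera(n); cv2.imwrite(f"pics/{n}0.png",p); i=robot.camera_info(n); print(n,i); np.save(f"{n}_d.npy",d)
print(robot.read_state()); print(robot.camera_info("wrist"))
E
```

```text
pics
scene {'K': array([[462.31744505,   0.        , 283.08488036],
       [  0.        , 462.31744505, 205.02248798],
       [  0.        ,   0.        ,   1.        ]]), 'world_from_camera': array([[ 0.8442353 , -0.34233967,  0.41239582,  0.94396353],
       [ 0.53575398,  0.56099533, -0.63107203, -0.69363501],
       [-0.01531113,  0.75371599,  0.6570219 ,  0.71943061],
       [ 0.        ,  0.        ,  0.        ,  1.        ]])}
top {'K': array([[413.34603299,   0.        , 279.88629702],
       [  0.        , 413.34603299, 216.36184089],
       [  0.        ,   0.        ,   1.        ]]), 'world_from_camera': array([[ 0.1771076 ,  0.96309256, -0.20269589,  0.28866984],
       [-0.98418104,  0.1742581 , -0.03196542, -0.06509312],
       [ 0.00453574,  0.20515077,  0.97871987,  1.09316662],
       [ 0.        ,  0.        ,  0.        ,  1.        ]])}
{'t': 0.1, 'joint_pos': array([ 9.90492613e-01,  2.07330212e-01,  1.54277831e+00,  3.11729032e-06,
        1.39349583e+00, -1.50507612e-01]), 'dq': array([ 0.00095004, -0.00085807, -0.00361999,  0.00096961, -0.00182743,
        0
[... 246 characters left out ...]
6862354e+00,  2.94893835e-03]), 'contact_force': array([-0.65097576, -0.58136218, -0.05756794]), 'moment': array([0.02189439, 0.01867904, 0.01293204]), 'gripper_width': 0.9999075499570024}
{'K': array([[331.50498149,   0.        , 279.47342995],
       [  0.        , 331.50498149, 211.37731373],
       [  0.        ,   0.        ,   1.        ]]), 'mount': array([[ 8.71582809e-04,  9.65232015e-01,  2.61393187e-01,
         7.74387869e-02],
       [ 9.99999263e-01, -1.06217333e-03,  5.87855930e-04,
         1.84331078e-03],
       [ 8.45062235e-04,  2.61392482e-01, -9.65232229e-01,
        -1.68017695e-01],
       [ 0.00000000e+00,  0.00000000e+00,  0.00000000e+00,
         1.00000000e+00]])}
```

View pics/scene0.png

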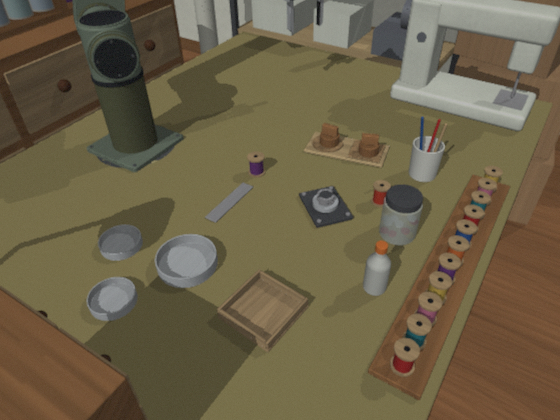

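View pics/top0.png

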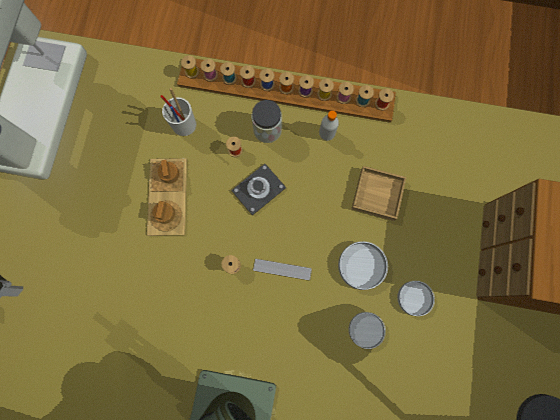

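The top image shows the arm base at (235,400), the board with two caps at (165,213) and (167,172), and the gauge at (258,188). Three round tins show at (363,265), (417,298) and (367,330), and the square box is at (379,193). I'll enlarge these and trace them.

```bash
cat > h.py <<'E'
from cell import robot
import cv2,numpy as np
def pt(cam,u,v,z=None,d=None,info=None):
    i=info or robot.camera_info(cam); K=i["K"];W=i["world_from_camera"]
    x=(u-K[0,2])/K[0,0]; y=(v-K[1,2])/K[1,1]
    r=W[:3,:3]@np.array([x,-y,-1.]) ; o=W[:3,3]
    s=d if d is not None else (z-o[2])/r[2]
    return o+s*r
def proj(cam,P):
    i=robot.camera_info(cam);K=i["K"];W=i["world_from_camera"]
    c=W[:3,:3].T@(np.asarray(P)-W[:3,3]); return K[0,0]*c[0]/-c[2]+K[0,2], K[1,1]*-c[1]/-c[2]+K[1,2]
E
python3 - <<'E'
from h import *
p=cv2.imread("pics/top0.png");q=cv2.imread("pics/scene0.png")
a=cv2.resize(p[150:245,140:295],(775,475),interpolation=cv2.INTER_CUBIC);cv2.imwrite("pics/c1.png",a)
b=cv2.resize(q[115:225,290:400],(600,600),interpolation=cv2.INTER_CUBIC);cv2.imwrite("pics/c2.png",b)
for c in ["top","scene"]:
  for n in ["cap_1_mid","gauge","gauge_crown","round_coaster","square_coaster","round_tin_floor","square_box_floor","spool_a","button_jar","pencil_pot","glue_bottle","ruler"]:
    r=robot.trace(c,n)
    d=np.load(f"{c}_d.npy")
    for k in r[:5]:
        m=k["mask"];u,v=k["location"]
        dd=d[m]; dd=dd[dd>0]
        P=pt(c,u,v,d=d[int(v),int(u)])
        print(c,n,round(k["p"],2),np.round(k["location"],1),m.sum(),np.round(P,3))
E
```

```text
top cap_1_mid 0.56 [162.  213.3] 385 [0.457 0.267 0.057]
top gauge 0.93 [256.2 189.4] 1416 [0.567 0.044 0.04 ]
top gauge 0.48 [328.4 124.3] 424 [ 0.758 -0.113  0.094]
top gauge_crown 0.93 [255.8 192.2] 1409 [0.56  0.043 0.038]
top round_coaster 0.7 [169.6 196.3] 2199 [0.515 0.274 0.008]
top square_coaster 0.97 [167.5 195.4] 2241 [0.516 0.28  0.01 ]
top round_tin_floor 0.85 [415.1 299.3] 1017 [ 0.361 -0.413  0.004]
top round_tin_floor 0.74 [365.7 330.4] 1009 [ 0.261 -0.298  0.003]
top round_tin_floor 0.67 [365.1 266.4] 1901 [ 0.422 -0.273  0.007]
top round_tin_floor 0.65 [280.2 267.9] 706 [ 0.379 -0.055  0.003]
top round_tin_floor 0.21 [257.7 192. ] 1386 [0.561 0.038 0.04 ]
top square_box_floor 0.55 [377.6 194.1] 2092 [ 0.622 -0.281  0.005]
top spool_a 0.85 [229.5 263.9] 282 [0.362 0.072 0.05 ]
top spool_a 0.62 [233.9 144.4] 255 [0.678 0.126 0.046]
top button_jar 0.89 [265.7 119.5] 1090 [0.736 0.048 0.108]
top pencil_pot 0.65 [179.1 114.3] 920 [0.729 0.284 0.063]
top pencil_pot 0.39 [254.9 188.6] 1411 [0.568 0.047 0.041]
top glue_bottle 0.96 [325.1 123.5] 379 [ 0.763 -0.105  0.084]
to
[... 668 characters left out ...]
0.362 -0.406  0.   ]
scene round_tin_floor 0.16 [230.4 204.6] 550 [ 0.387 -0.069  0.003]
scene square_box_floor 0.81 [264.9 310.4] 4273 [ 0.627 -0.278  0.006]
scene spool_a 0.96 [255.2 164.2] 392 [0.373 0.056 0.037]
scene spool_a 0.62 [378.7 195. ] 360 [0.683 0.11  0.033]
scene spool_a 0.25 [186.5 261.5] 2688 [ 0.418 -0.261  0.003]
scene button_jar 0.67 [401.  216.2] 2185 [0.767 0.012 0.084]
scene pencil_pot 0.75 [429.5 154.5] 1476 [0.744 0.251 0.084]
scene glue_bottle 0.65 [187.6 260.2] 2616 [ 0.418 -0.257  0.002]
scene glue_bottle 0.63 [373.3 272. ] 1068 [ 0.776 -0.14   0.068]
scene ruler 0.7 [228.4 202.5] 577 [ 0.376 -0.063  0.   ]
scene ruler 0.7 [185.6 259.5] 2657 [ 0.412 -0.256  0.001]
```

View pics/c1.png

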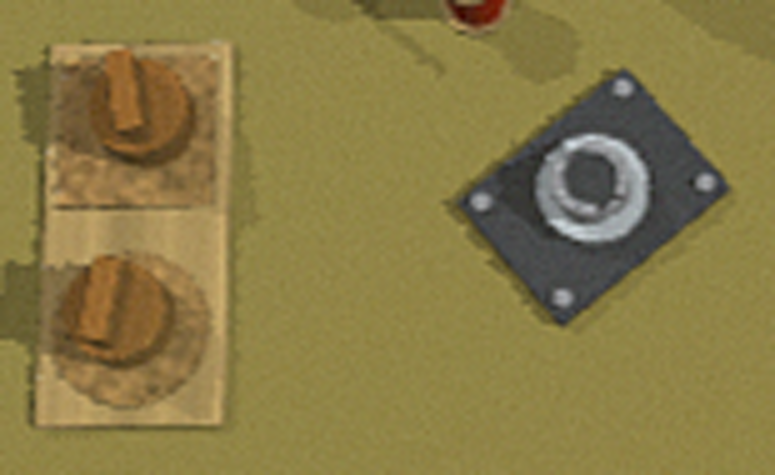

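View pics/c2.png

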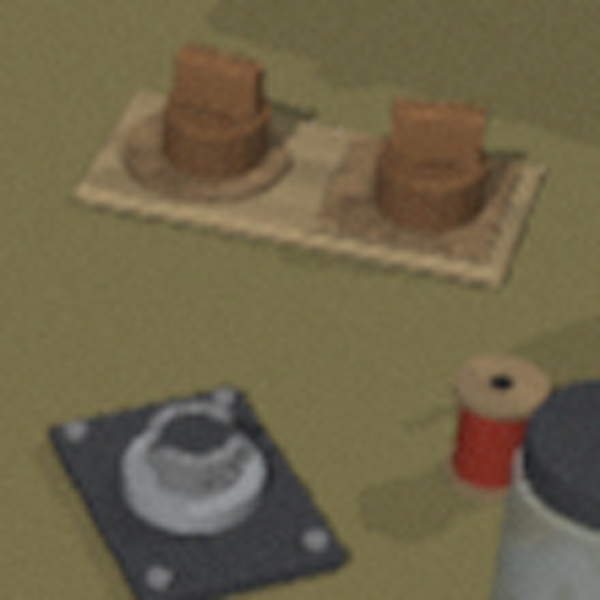

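The target is the cap on the round coaster, at top (163,213) and scene (328,134): the round cork disc shows under it, while the other cap sits on square cork. The tin candidates are (363,265), (417,298) and (367,330). The one at (363,265) is largest, about 48 px across. Next come close wrist views.

```bash
cat >> h.py <<'E'
from scipy.spatial.transform import Rotation as R
def Rm(yaw):
    c,s=np.cos(yaw),np.sin(yaw)
    return np.array([[c,s,0],[s,-c,0],[0,0,-1.]])
def ori(deg): return R.from_matrix(Rm(np.radians(deg))).as_rotvec()
def wshot(name):
    s=robot.read_state(); i=robot.camera_info("wrist"); p,d=robot.camera("wrist")
    T=np.eye(4);T[:3,:3]=R.from_rotvec(s["orientation"]).as_matrix();T[:3,3]=s["ee_pos"]
    info={"K":i["K"],"world_from_camera":T@i["mount"]}
    cv2.imwrite(f"pics/{name}.png",p); np.savez(f"{name}.npz",d=d,K=i["K"],W=info["world_from_camera"])
    return p,d,info
def load(name):
    z=np.load(f"{name}.npz"); return cv2.imread(f"pics/{name}.png"),z["d"],{"K":z["K"],"world_from_camera":z["W"]}
E
python3 - <<'E'
from h import *
robot.reach([0.465,0.265,0.2],ori(172)); wshot("w_cap")
s=robot.read_state();print(s["t"],s["joint_pos"],s["ee_pos"])
robot.reach([0.565,0.04,0.2],ori(172)); wshot("w_g1")
s=robot.read_state();print(s["t"],s["joint_pos"],s["ee_pos"])
robot.reach([0.565,0.04,0.2],ori(43)); wshot("w_g2")
s=robot.read_state();print(s["t"],s["joint_pos"],s["contact_force"],s["moment"])
a=[cv2.imread(f"pics/{n}.png") for n in ["w_cap","w_g1"]]
E
```

```text
2.6417 [ 3.57852523e-01  1.36543141e-01  1.65779859e+00  4.03817702e-04
  1.34704195e+00 -1.07456605e+00] [0.46460504 0.26590956 0.20011611]
3.6583 [-7.95537665e-02  2.01860262e-01  1.58214929e+00  7.21884861e-04
  1.35799507e+00 -1.51283330e+00] [0.56456246 0.04169961 0.19994119]
5.65 [-8.17357541e-02  2.02170497e-01  1.58158603e+00  2.36556707e-05
  1.35778211e+00  7.37934443e-01] [0.71947318 0.17807178 0.07316775] [-0.046096    0.16689925 -0.00615171]
```

View pics/w_cap.png

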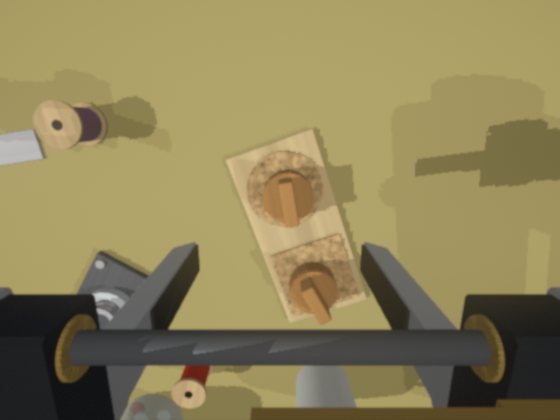

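View pics/w_g1.png

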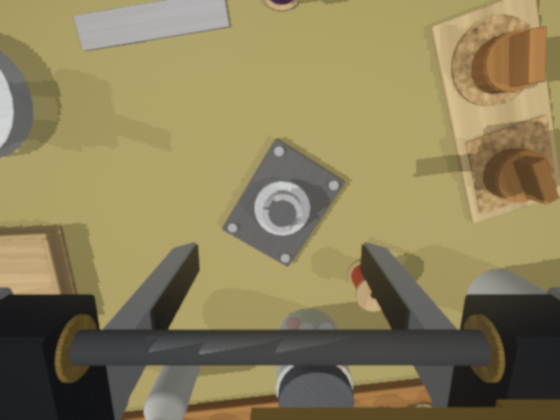

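View pics/w_g2.png

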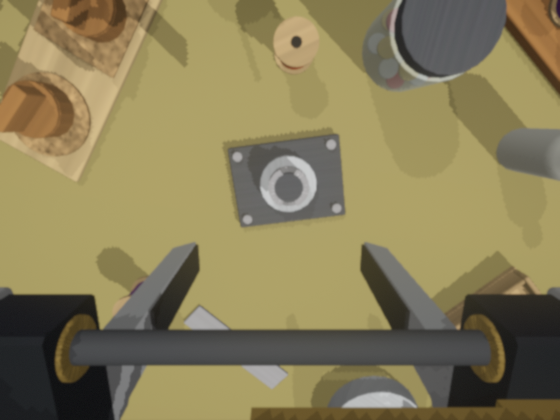

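```bash
cat >> h.py <<'E'
def world(d,info):
    v,u=np.mgrid[0:420,0:560];K=info["K"];W=info["world_from_camera"]
    c=np.stack([(u-K[0,2])/K[0,0]*d,-(v-K[1,2])/K[1,1]*d,-d],-1)
    return c@W[:3,:3].T+W[:3,3]
def onplane(uv,info,z):
    return np.array([pt("",u,v,z=z,info=info) for u,v in uv])[:,:2]
def rect(P):
    (c,(w,h),a)=cv2.minAreaRect((P*1000).astype(np.float32))
    if w<h: w,h,a=h,w,a+90
    return np.array(c)/1000,w,h,a%180
E
python3 - <<'E'
from h import *
for n,c0 in [("w_g1",(284,203)),("w_g2",(288,181))]:
    p,d,info=load(n)
    hsv=cv2.cvtColor(p,cv2.COLOR_BGR2HSV)
    m=((hsv[...,1]<70)&(hsv[...,2]<110)).astype(np.uint8)
    roi=np.zeros_like(m);cv2.circle(roi,c0,85,1,-1);m&=roi
    m=cv2.morphologyEx(m,cv2.MORPH_CLOSE,np.ones((15,15)))
    nl,L,st,_=cv2.connectedComponentsWithStats(m);k=L[c0[1],c0[0]] or 1+np.argmax(st[1:,4])
    m=(L==k).astype(np.uint8);m=cv2.morphologyEx(m,cv2.MORPH_OPEN,np.ones((9,9)))
    cn=max(cv2.findContours(m,0,2)[0],key=cv2.contourArea)[:,0]
    print(n,"plate",rect(onplane(cn,info,0.010)),rect(onplane(cv2.boxPoints(cv2.minAreaRect(cn)),info,.01))[0])
    q=p.copy();cv2.drawContours(q,[cn[:,None]],0,(0,0,255),1);cv2.imwrite(f"pics/{n}_m.png",cv2.resize(q[c0[1]-90:c0[1]+90,c0[0]-90:c0[0]+90],None,fx=3.3,fy=3.3))
    X=world(d,info); r=np.hypot(*(np.mgrid[0:420,0:560][::-1]-np.array(c0)[:,None,None]))
    for a,b in [(.032,.05),(.017,.027)]:
        s=(X[...,2]>a)&(X[...,2]<b)&(r<60); (cc,rad)=cv2.minEnclosingCircle((X[s][:,:2]*1000).astype(np.float32)); print(a,s.sum(),X[s].mean(0),cc,rad)
p,d,info=load("w_cap");X=world(d,info)
r=np.hypot(*(np.mgrid[0:420,0:560][::-1]-np.array((288,198))[:,None,None]))
s=(X[...,2]>.058)&(r<45);print("bar",s.sum(),X[s].mean(0),rect(X[s][:,:2]))
for z in (.066,):
    cn=np.argwhere(s)[:,::-1];print(rect(onplane(cn,info,z)))
s=(X[...,2]>.03)&(X[...,2]<.045)&(r<45);print(cv2.minEnclosingCircle((X[s][:,:2]*1000).astype(np.float32)))
cv2.imwrite("pics/cap_m.png",cv2.resize(p[140:260,220:360],None,fx=5,fy=5,interpolation=2))
E
```

```text
w_g1 plate (array([0.57776068, 0.04509981]), 117.25961303710938, 87.59994506835938, 140.25443649291992) [0.57957294 0.04623478]
0.032 1171 [0.57805452 0.04399072 0.03921809] (579.2586059570312, 44.11550521850586) 20.9649715423584
0.017 1062 [0.57285854 0.04518265 0.0217459 ] (578.7627563476562, 44.0217399597168) 29.841825485229492
w_g2 plate (array([0.57919617, 0.04510442]), 117.44023132324219, 88.07290649414062, 140.5869026184082) [0.57940631 0.04536346]
0.032 1219 [0.57941274 0.04455414 0.03949334] (578.973876953125, 43.92430114746094) 20.67445182800293
0.017 1133 [0.58137323 0.04705616 0.02181226] (578.909423828125, 43.84663009643555) 29.889469146728516
bar 699 [0.46161678 0.27630047 0.07449171] (array([0.43821637, 0.27532608]), 98.40097045898438, 14.053995132446289, 1.9554848670959473)
(array([0.45458234, 0.27547461]), 67.36058044433594, 62.51737976074219, 141.45405960083008)
((465.0265197753906, 276.3435974121094), 26.83685302734375)
```

View pics/cap_m.png

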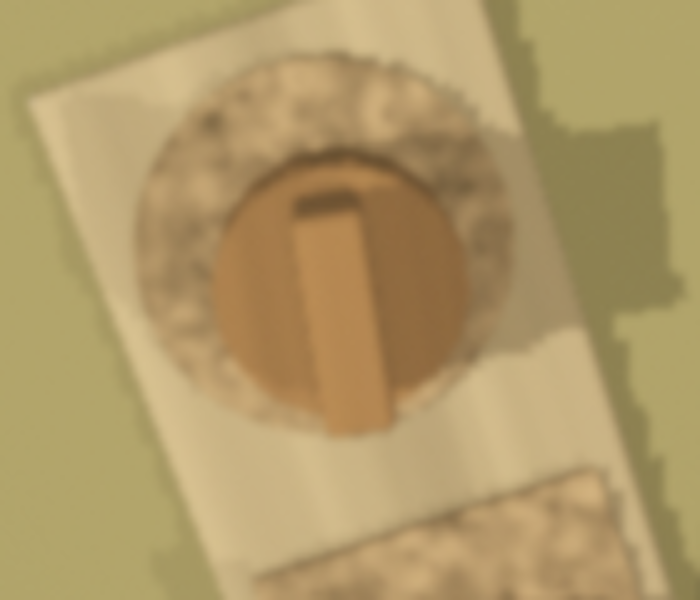

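View pics/w_g2_m.png

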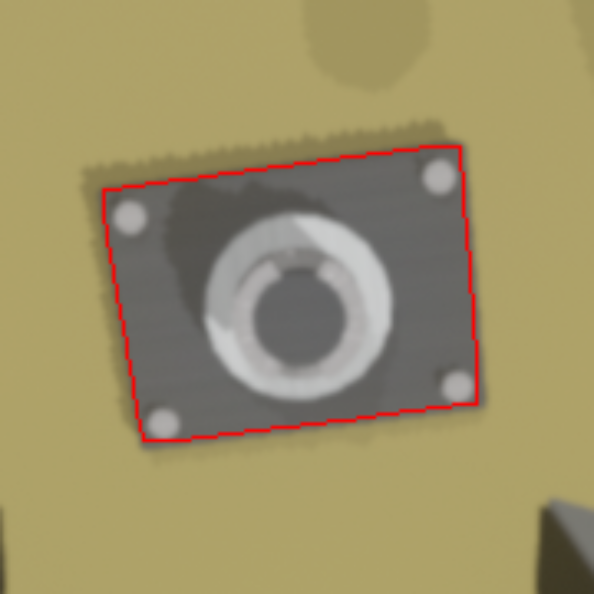

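View pics/w_g1_m.png

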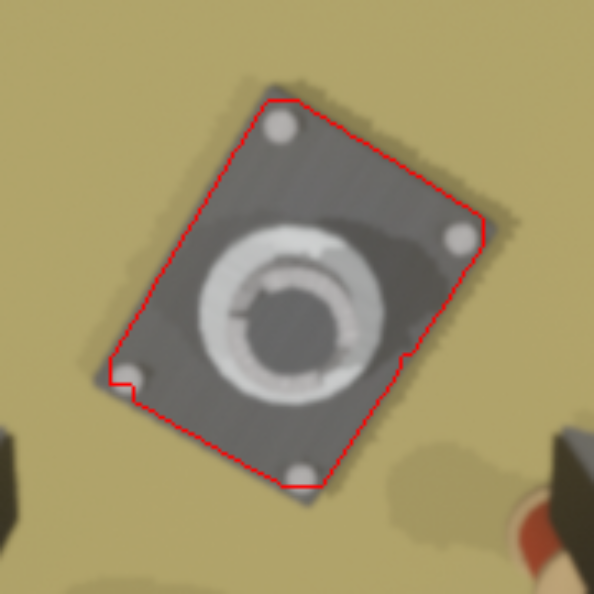

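```bash
python3 - <<'E'
from h import *
p,d,info=load("w_cap");X=world(d,info)
c=np.array([.465,.2763])
s=(X[...,2]>.060)&(X[...,2]<.070)&(np.hypot(X[...,0]-c[0],X[...,1]-c[1])<.03)
s=cv2.morphologyEx(s.astype(np.uint8),cv2.MORPH_OPEN,np.ones((3,3)))>0
print("bar",s.sum(),X[s].mean(0),rect(X[s][:,:2]))
cn=np.argwhere(s)[:,::-1];print(rect(onplane(cn,info,.066)))
q=X[s][:,:2]-X[s][:,:2].mean(0);w,v=np.linalg.eigh(q.T@q);print(np.degrees(np.arctan2(v[1,1],v[0,1])))
s=(X[...,2]>.008)&(X[...,2]<.016)&(np.hypot(X[...,0]-c[0],X[...,1]-c[1])<.05);print(X[s].mean(0))
# tins & box via top camera depth
d=np.load("top_d.npy");X=world(d,robot.camera_info("top"))
for nm,u,v in [("tin",363,265),("box",379,193)]:
    r=np.hypot(*(np.mgrid[0:420,0:560][::-1]-np.array((u,v))[:,None,None]))
    s=(r<36)&(X[...,2]>.015)
    s=cv2.morphologyEx(s.astype(np.uint8),cv2.MORPH_OPEN,np.ones((2,2)))>0
    P=(X[s][:,:2]*1000).astype(np.float32)
    print(nm,s.sum(),cv2.minEnclosingCircle(P),cv2.minAreaRect(P),np.median(X[s][:,2]))
robot.wait(.05);s=robot.read_state();print(s["t"],s["ee_pos"],s["joint_pos"])
E
```

```text
bar 672 [0.46403608 0.27626797 0.06544269] (array([0.46525824, 0.27624936]), 44.28569030761719, 14.053995132446289, 1.9554848670959473)
(array([0.46428143, 0.27624918]), 44.33322525024414, 13.874324798583984, 1.7230643033981323)
-178.51512601307152
[0.45432846 0.27386647 0.01110597]
tin 228 ((373.83111572265625, -193.90679931640625), 154.41970825195312) ((394.3481140136719, -188.42738342285156), (123.48236846923828, 300.44793701171875), 18.24905776977539) 0.02135426356393011
box 525 ((485.80859375, -208.70599365234375), 243.90243530273438) ((478.90789794921875, -225.34800720214844), (150.33087158203125, 474.2247314453125), 67.47830200195312) 0.024287009711917662
5.7 [0.56496435 0.04013656 0.20000838] [-8.18747563e-02  2.02199018e-01  1.58160082e+00  2.09151939e-05
  1.35780027e+00  7.38010814e-01]
```

The gauge is at (0.579,0.044) with its x at −39.6°, so the slots are at 44.4°; the two views agree within 0.5 mm. The bar on the round coaster is at (0.465,0.276), yaw about 1.8°. Now the grasp.

```bash
python3 - <<'E'
from h import *
robot.reach([0.465,0.2763,0.12],ori(1.8))
robot.movel([0.465,0.2763,0.052],rate=0.12,until_force=8)
s=robot.read_state();print(s["t"],s["ee_pos"],s["contact_force"])
robot.set_gripper(0.0,f_grip=50)
s=robot.read_state();print(s["t"],s["ee_pos"],s["gripper_width"]*94,s["contact_force"],s["moment"])
robot.movel([0.465,0.2763,0.17],rate=0.2)
wshot("w_held");s=robot.read_state();print(s["t"],s["gripper_width"]*94,s["contact_force"],s["moment"])
robot.reach([0.579,0.044,0.17],ori(44.4))
s=robot.read_state();print(s["t"],s["ee_pos"],s["joint_pos"])
p,_=robot.camera("scene");cv2.imwrite("pics/s1.png",cv2.resize(p[60:260,230:460],None,fx=3,fy=3))
E
```

```text
7.5 [0.46579007 0.27622168 0.05252405] [0.81285868 0.34231    0.73264781]
8.7 [0.46498878 0.27611972 0.0519559 ] 13.331598465184578 [-0.17310144 -0.38160904  0.02169205] [-0.20673759  0.14688227  0.09839546]
9.4917 14.004249641236285 [-0.24126531 -0.836046   -1.95078161] [-0.00178861  0.17897618  0.01607489]
10.5917 [0.57816095 0.04459662 0.16886174] [-7.25242426e-02  2.60393116e-01  1.57759126e+00  5.42840192e-04
  1.30591558e+00  7.23550422e-01]
```

View pics/s1.png

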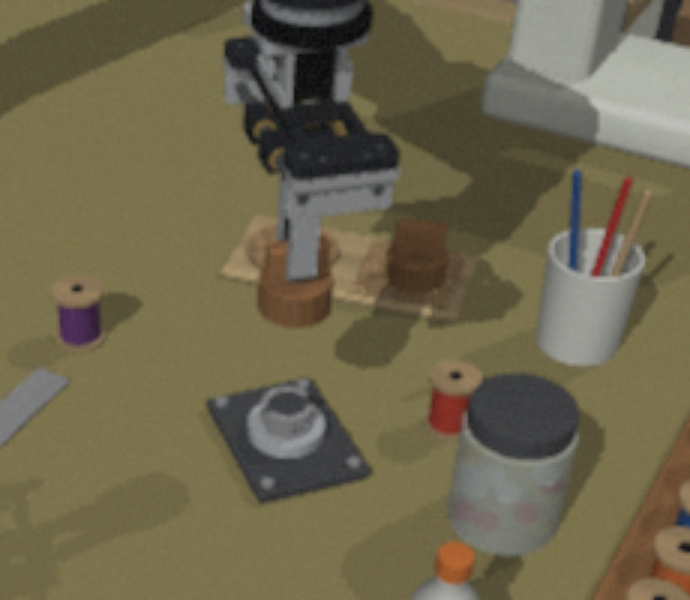

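View pics/w_held.png

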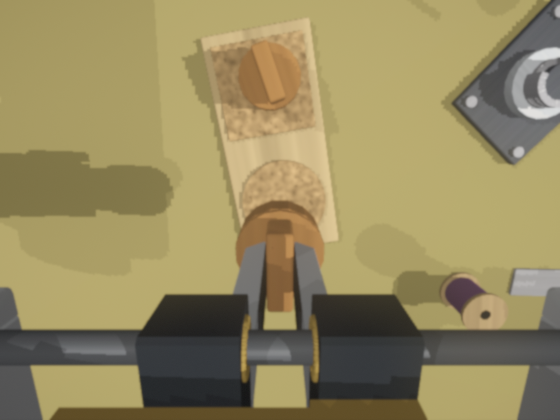

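```bash
python3 - <<'E'
from h import *
p,d,info=load("w_held");M=robot.camera_info("wrist")["mount"]
X=world(d,{"K":info["K"],"world_from_camera":M})
s=(abs(X[...,0])<.04)&(abs(X[...,1])<.04)
b=s&(abs(X[...,2]+.014)<.005)&(abs(X[...,1])<.006); print("bar",X[b][:,0].min(),X[b][:,0].max(),b.sum(),X[b].mean(0))
k=s&(abs(X[...,2]-.014)<.005); P=X[k]; print("deck",P.min(0),P.max(0),k.sum(),P.mean(0))
o=P[np.hypot(P[:,0],P[:,1])>.024]
from scipy.optimize import least_squares
f=least_squares(lambda c:np.clip(np.hypot(P[:,0]-c[0],P[:,1]-c[1])-.0265,0,1)*1000+0,[0,0]);print(f.x)
# edge pts by angle
a=np.degrees(np.arctan2(P[:,1],P[:,0]));E=[]
for t in range(-90,91,6):
    q=P[abs(a-t)<3]
    if len(q): E.append(q[np.argmax(np.hypot(q[:,0],q[:,1])),:2])
E=np.array(E);f=least_squares(lambda c:np.hypot(E[:,0]-c[0],E[:,1]-c[1])-c[2],[0,0,.026],loss="soft_l1",f_scale=.0005);print(f.x)
E
```

```text
bar -0.019899803781828207 0.024321204674571405 1764 [ 0.00401674 -0.00032233 -0.01375121]
deck [-0.00784779 -0.02783176  0.00903535] [0.02870561 0.02419805 0.01899184] 2109 [ 0.01536781 -0.00190128  0.01430984]
[ 0.00264698 -0.00182625]
[ 0.00256889 -0.0018667   0.02616938]
```

```bash
python3 - <<'E'
from h import *
p,d,info=load("w_held");M=robot.camera_info("wrist")["mount"]
X=world(d,{"K":info["K"],"world_from_camera":M})
for r in (225,242,255):
    print(r,[(c,*(X[r,c]*1000).round(0).astype(int)) for c in range(230,332,6)])
for c in (275,280,285): print(c,[(r,*(X[r,c]*1000).round(1)) for r in range(196,246,4)])
for r in (260,290): print(r,[(c,*(X[r,c]*1000).round(1)) for c in range(260,300,2)])
print([ (r,*(X[r,280]*1000).round(1)) for r in range(296,320,3)])
cv2.imwrite("pics/held_z.png",cv2.resize(p[180:330,200:360],None,fx=4,fy=4))
E
```

```text
225 [(230, np.int64(-30), np.int64(-55), np.int64(169)), (236, np.int64(-30), np.int64(-48), np.int64(170)), (242, np.int64(12), np.int64(-26), np.int64(38)), (248, np.int64(20), np.int64(-20), np.int64(14)), (254, np.int64(20), np.int64(-17), np.int64(15)), (260, np.int64(20), np.int64(-13), np.int64(15)), (266, np.int64(20), np.int64(-10), np.int64(14)), (272, np.int64(24), np.int64(-6), np.int64(2)), (278, np.int64(24), np.int64(-3), np.int64(1)), (284, np.int64(24), np.int64(1), np.int64(2)), (290, np.int64(23), np.int64(4), np.int64(3)), (296, np.int64(20), np.int64(8), np.int64(14)), (302, np.int64(20), np.int64(11), np.int64(14)), (308, np.int64(20), np.int64(15), np.int64(14)), (314, np.int64(18), np.int64(18), np.int64(18)), (320, np.int64(-27), np.int64(40), np.int64(161)), (326, np.int64(-27), np.int64(46), np.int64(160))]
242 [(230, np.int64(-49), np.int64(-55), np.int64(169)), (236, np.int64(8), np.int64(-28), np.int64(18)), (242, np.int64(9), np.int64(-24), np.int64(14)), (248, np.int64(9), np.int64(-20), np.int64(15)), (254, np.int64(9), np.int64(-17), np.int64(14)), (
[... 6094 characters left out ...]
oat64(-12.3)), (294, np.float64(1.1), np.float64(5.0), np.float64(-27.8)), (296, np.float64(9.2), np.float64(5.2), np.float64(-42.7)), (298, np.float64(9.3), np.float64(6.0), np.float64(-42.9))]
[(296, np.float64(-9.9), np.float64(-1.5), np.float64(-14.1)), (299, np.float64(-11.2), np.float64(-1.5), np.float64(-14.7)), (302, np.float64(-13.8), np.float64(-1.5), np.float64(-13.3)), (305, np.float64(-14.9), np.float64(-1.5), np.float64(-14.4)), (308, np.float64(-17.2), np.float64(-1.5), np.float64(-13.5)), (311, np.float64(-18.9), np.float64(-1.5), np.float64(-13.6)), (314, np.float64(-137.2), np.float64(-1.2), np.float64(169.3)), (317, np.float64(-140.4), np.float64(-1.2), np.float64(168.3))]
```

View pics/held_z.png

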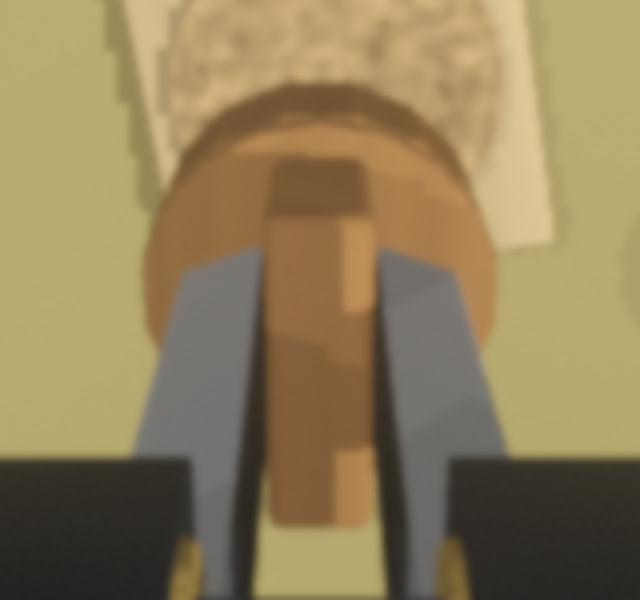

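```bash
for i in 1 2; do python3 - <<'E'
from h import *
for k in range(3): print(robot.camera_info("wrist")["mount"].round(5).tolist())
print(robot.camera_info("top")["world_from_camera"].round(4).tolist())
for n in ["w_cap","w_g1","w_g2","w_held"]: print(np.load(n+".npz")["W"][:3,3])
E
done
```

```text
[[0.00087, 0.96461, 0.26368, 0.07761], [1.0, -0.00104, 0.00053, -0.00173], [0.00079, 0.26368, -0.96461, -0.16801], [0.0, 0.0, 0.0, 1.0]]
[[0.00087, 0.96461, 0.26368, 0.07761], [1.0, -0.00104, 0.00053, -0.00173], [0.00079, 0.26368, -0.96461, -0.16801], [0.0, 0.0, 0.0, 1.0]]
[[0.00087, 0.96461, 0.26368, 0.07761], [1.0, -0.00104, 0.00053, -0.00173], [0.00079, 0.26368, -0.96461, -0.16801], [0.0, 0.0, 0.0, 1.0]]
[[0.1771, 0.9631, -0.2027, 0.2887], [-0.9842, 0.1743, -0.032, -0.0651], [0.0045, 0.2052, 0.9787, 1.0932], [0.0, 0.0, 0.0, 1.0]]
[0.38888507 0.27831641 0.3681102 ]
[0.48887293 0.05385622 0.3679624 ]
[0.62041768 0.0945493  0.36805387]
[0.54034415 0.28064531 0.3366368 ]
[[0.00087, 0.96461, 0.26368, 0.07761], [1.0, -0.00104, 0.00053, -0.00173], [0.00079, 0.26368, -0.96461, -0.16801], [0.0, 0.0, 0.0, 1.0]]
[[0.00087, 0.96461, 0.26368, 0.07761], [1.0, -0.00104, 0.00053, -0.00173], [0.00079, 0.26368, -0.96461, -0.16801], [0.0, 0.0, 0.0, 1.0]]
[[0.00087, 0.96461, 0.26368, 0.07761], [1.0, -0.00104, 0.00053, -0.00173], [0.00079, 0.26368, -0.96461, -0.16801], [0.0, 0.0, 0.0, 1.0]]
[[0.1771, 0.9631, -0.2027, 0.2887], [-0.9842, 0.1743, -0.032, -0.0651], [0.0045, 0.2052, 0.9787, 1.0932], [0.0, 0.0, 0.0, 1.0]]
[0.38888507 0.27831641 0.3681102 ]
[0.48887293 0.05385622 0.3679624 ]
[0.62041768 0.0945493  0.36805387]
[0.54034415 0.28064531 0.3366368 ]
```

The reported wrist mount shifts with yaw as if it carried a constant world error of about (−0.3, +2.1) mm. The jaws, which must be centred in tool y, confirm this. Corrected gauge centre is about (0.5793,0.0419), and the cap sits about 0.7 mm along tool x in the grip. Descending gently onto the gauge.

```bash
python3 - <<'E'
from h import *
def st(l):
    s=robot.read_state();print(l,round(s["t"],2),(s["ee_pos"]*1000).round(2),s["contact_force"].round(2),s["moment"].round(3),round(s["gripper_width"]*94,2));return s
robot.movel([.5788,.0414,.09],ori(44.4),rate=.12)
robot.wait(.2);st("above")
print(robot.movel([.5788,.0414,.0705],rate=.03,until_force=5));st("down")
robot.wait(.15);st("down")
E
```

```text
above 11.66 [579.72  41.37  91.19] [-0.35 -0.94 -0.51] [-0.006  0.109 -0.015] 13.64
False
down 12.46 [578.91  41.41  70.47] [-0.55 -0.23 -1.14] [-0.05   0.149  0.01 ] 13.56
down 12.61 [578.99  41.37  70.64] [-0.7   0.61 -1.41] [-0.056  0.106 -0.015] 13.36
```

It dropped into the slots with no contact force. Turning clockwise along the helix, with torque monitored.

```bash
cat >> h.py <<'E'
G=np.array([.5793,.0419]);
def tp(th,dz=0.,off=.0007):
    y=np.radians(44.4-th); p=G-off*np.array([np.cos(y),np.sin(y)])
    return [p[0],p[1],.0702-.000104*th+dz],ori(44.4-th)
def st(l):
    s=robot.read_state();y=R.from_rotvec(s["orientation"]).as_matrix()[:2,0]
    print(l,round(s["t"],2),(s["ee_pos"]*1000).round(2),round(np.degrees(np.arctan2(y[1],y[0])),2),s["contact_force"].round(2),s["moment"].round(3),round(s["gripper_width"]*94,2));return s
E
python3 - <<'E'
from h import *
for th in (10,20,30):
    p,o=tp(th); robot.movel(p,o,rate=.003)
    s=st(th)
    if abs(s["moment"][2])>.2 or np.linalg.norm(s["contact_force"])>12: break
E
```

```text
10 13.21 [578.78  41.51  69.23] 34.44 [ 0.37 -0.16 -0.47] [-0.077  0.119  0.065] 13.61
20 13.71 [578.7   41.58  68.15] 24.47 [ 0.8   0.02 -0.69] [-0.031  0.155 -0.018] 13.4
30 14.21 [578.65  41.72  67.12] 14.48 [ 0.93  0.38 -0.97] [-0.062  0.14  -0.031] 13.42
```

```bash
python3 - <<'E'
from h import *
th=30
while th<66:
    th+=2.5
    p,o=tp(th); robot.movel(p,o,rate=.0013)
    s=st(th)
    if abs(s["moment"][2])>.13 or np.linalg.norm(s["contact_force"])>10: break
E
```

```text
32.5 14.46 [578.6   41.74  66.82] 12.0 [-0.05  0.95 -0.79] [-0.021  0.139  0.052] 13.67
35.0 14.71 [578.63  41.77  66.58] 9.51 [-0.01  0.18 -0.71] [-0.042  0.157  0.015] 13.98
37.5 14.96 [578.61  41.82  66.33] 7.01 [-0.91 -0.24 -0.85] [-0.017  0.143  0.033] 13.68
40.0 15.21 [578.63  41.83  66.07] 4.51 [ 0.28  0.04 -0.45] [-0.02   0.105 -0.013] 13.24
42.5 15.46 [578.6   41.88  65.82] 2.01 [ 0.26  0.26 -0.55] [0.008 0.122 0.014] 13.93
45.0 15.71 [578.61  41.9   65.53] -0.49 [-0.27  1.12 -0.51] [-0.     0.144  0.06 ] 13.85
47.5 15.96 [578.57  41.94  65.25] -2.99 [ 0.21 -0.28 -1.84] [0.032 0.148 0.001] 13.31
50.0 16.21 [578.6   41.99  65.02] -5.49 [ 0.71  0.3  -0.99] [0.067 0.152 0.003] 13.93
52.5 16.46 [578.63  42.02  64.76] -7.99 [ 1.15 -0.94 -1.36] [-0.     0.141 -0.015] 13.53
55.0 16.71 [578.6   42.06  64.49] -10.49 [ 0.21  0.21 -2.  ] [0.024 0.126 0.011] 13.59
57.5 16.96 [578.6   42.1   64.21] -12.99 [ 0.34  0.52 -1.03] [ 0.096  0.082 -0.004] 13.58
60.0 17.21 [578.65  42.1   63.98] -15.49 [-0.    0.57 -0.97] [ 0.108  0.154 -0.069] 13.7
62.5 17.46 [578.67  42.13  63.74] -17.99 [ 0.31 -0.64 -1.4 ] [0.012 0.131 0.028] 13.43
65.0 17.71 [578.68  42.18  63.47] -20.49 [ 0.49  0.06 -0.58] [ 0.047  0.133 -0.018] 13.45
67.5 17.96 [578.71  42.19  63.22] -22.99 [ 1.5   0.18 -0.82] [ 0.081  0.1   -0.037] 13.6
```

```bash
python3 - <<'E'
from h import *
p,_,_=wshot("w_t1"); q,_=robot.camera("scene")
cv2.imwrite("pics/t1.png",np.hstack([cv2.resize(p[160:340,180:380],(444,400)),cv2.resize(q[110:250,270:395],(357,400))]))
E
```

```text
(no output)
```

View pics/t1.png

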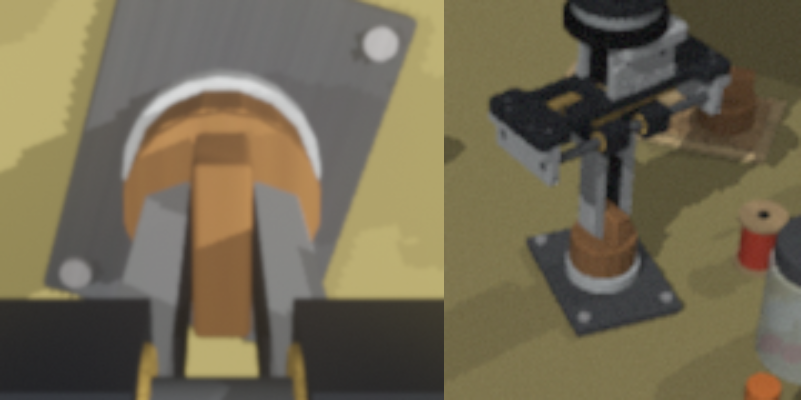

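The cap turns with the jaws and sits low on the neck. It is past 60° with no resistance, so it isn't the faulty one. Continuing in small steps to the snug stop.

```bash
python3 - <<'E'
from h import *
th=67.5
while th<100:
    th+=2.5 if th<75 else 1.
    p,o=tp(th); p[2]=max(p[2],.0616); robot.movel(p,o,rate=.0013)
    s=st(th)
    if abs(s["moment"][2])>.22 or np.linalg.norm(s["contact_force"])>14: break
robot.wait(.1);st("end")
E
```

```text
70.0 18.31 [578.68  42.21  62.95] -25.51 [-0.14  0.16  0.47] [ 0.032  0.136 -0.022] 13.73
72.5 18.56 [578.71  42.24  62.68] -28.0 [ 0.31 -0.34 -1.21] [ 0.045  0.111 -0.012] 13.71
75.0 18.81 [578.71  42.3   62.43] -30.49 [ 0.25  0.31 -0.69] [0.101 0.077 0.012] 13.52
76.0 19.06 [578.72  42.24  62.34] -31.55 [-0.62 -0.06 -0.73] [0.071 0.117 0.001] 13.74
77.0 19.31 [578.72  42.26  62.23] -32.58 [ 0.04  0.11 -0.76] [0.084 0.183 0.035] 13.76
78.0 19.56 [578.75  42.28  62.12] -33.59 [ 0.08  0.28 -0.62] [0.005 0.144 0.039] 13.24
79.0 19.81 [578.77  42.31  62.01] -34.59 [ 0.26 -0.15  0.73] [ 0.035  0.157 -0.02 ] 13.73
80.0 20.06 [578.82  42.32  61.99] -35.59 [0.41 0.07 0.5 ] [ 0.016  0.199 -0.039] 13.36
81.0 20.31 [578.91  42.33  61.98] -36.6 [-0.38 -0.54  0.49] [ 0.048  0.181 -0.025] 13.43
82.0 20.56 [578.98  42.33  61.98] -37.59 [-0.37 -0.33  2.71] [ 0.089  0.168 -0.022] 13.77
83.0 20.81 [579.08  42.33  61.96] -38.6 [-0.85  0.22  2.97] [0.062 0.3   0.004] 13.45
84.0 21.06 [579.09  42.31  61.95] -39.6 [-0.46  0.5   3.83] [ 0.114  0.22  -0.013] 13.71
85.0 21.31 [579.15  42.33  61.94] -40.6 [-0.16  0.23  4.7 ] [ 0.082  0.223 -0.021] 13.61
86.0 21.56 [579.16  42.36  61.94] -41.59 [0.26 0.1  5.12] [ 0.066  0.232 -0.01 ] 13.53
87.0 21.81 [579.18  42.33  61.95] -42.59 [-0.59  0.21  4.51] [ 0.087  0.158 -0.009] 13.87
88.0 22.06 [579.18  42.33  61.96] -43.58 [-0.45 -0.42  5.66] [-0.014  0.212  0.087] 13.59
89.0 22.31 [579.18  42.33  61.95] -44.56 [ 0.56 -0.36  5.14] [0.073 0.26  0.165] 13.38
90.0 22.56 [579.16  42.33  61.94] -45.53 [-0.14  0.2   4.54] [0.085 0.182 0.291] 13.23
end 22.66 [579.18  42.32  61.98] -45.53 [-0.12 -0.33  4.5 ] [0.074 0.278 0.301] 13.7
```

```bash
python3 - <<'E'
from h import *
p,o=tp(90.5); p[2]=.0616; robot.movel(p,o,rate=.0013); st("snug"); robot.wait(.4); s=st("snug")
q,_,_=wshot("w_sn"); r,_=robot.camera("scene")
cv2.imwrite("pics/sn.png",np.hstack([cv2.resize(q[160:340,180:380],(444,400)),cv2.resize(r[110:250,270:395],(357,400))]))
E
```

```text
snug 22.91 [579.2   42.33  61.97] -46.01 [ 0.   -0.62  4.98] [0.057 0.225 0.423] 14.02
snug 23.31 [579.16  42.35  61.95] -46.01 [ 0.27 -0.34  3.85] [0.075 0.202 0.434] 13.64
```

View pics/sn.png

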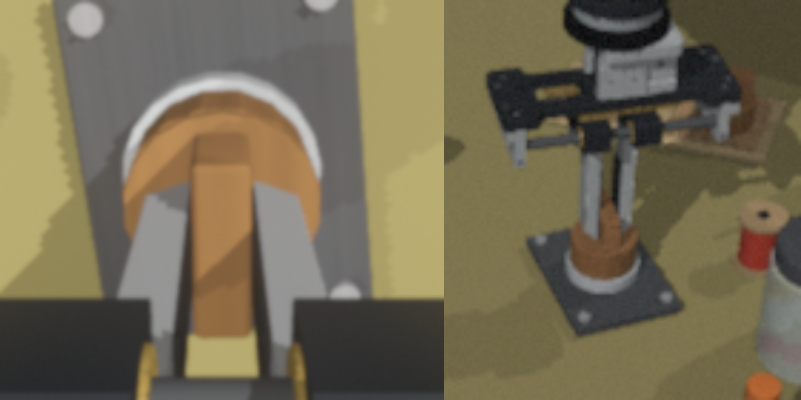

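The stop is snug at 0.43 N m, about 6° past the gauge's x and down on the shoulder: a sound cap, bound for the round tin. Unscrewing.

```bash
python3 - <<'E'
from h import *
ok=True
for th in (87,80,65,50,35,20,10,0,):
    p,o=tp(th); p[2]=max(p[2],.0619); robot.movel(p,o,rate=.0035 if th<86 else .001)
    s=st(th)
    if th<86 and (abs(s["moment"][2])>.25 or np.linalg.norm(s["contact_force"])>14): ok=False;break
if ok:
    p,o=tp(0); p[2]=.095
    print(robot.movel(p,o,rate=.04,until_force=8)); st("up")
# tin
d=np.load("top_d.npy");X=world(d,robot.camera_info("top"))
r=np.hypot(*(np.mgrid[0:420,0:560][::-1]-np.array((363,265))[:,None,None]))
s=(r<32)&(X[...,2]>.014)&(X[...,2]<.035);print(s.sum(),cv2.minEnclosingCircle((X[s][:,:2]*1000).astype(np.float32)))
E
```

```text
87 23.66 [578.98  42.4   61.97] -42.67 [-0.35  1.15  3.8 ] [0.135 0.062 0.087] 13.81
80 23.93 [578.85  42.28  61.94] -35.79 [ 0.41 -0.39  3.63] [0.095 0.079 0.089] 13.52
65 24.52 [578.36  42.19  63.18] -20.73 [0.03 0.55 2.16] [ 0.113  0.184 -0.049] 13.77
50 25.12 [578.35  41.95  64.78] -5.68 [-0.59  0.72  3.  ] [ 0.022  0.17  -0.02 ] 13.47
35 25.73 [578.45  41.7   66.36] 9.33 [-0.18 -0.21  1.17] [-0.099  0.089 -0.019] 13.51
20 26.32 [578.61  41.52  67.99] 24.32 [ 0.51 -0.21  0.08] [-0.182  0.091 -0.036] 13.95
10 26.77 [578.67  41.51  69.05] 34.3 [-0.17 -0.05  0.43] [-0.134  0.023 -0.018] 13.51
0 27.23 [578.33  41.62  69.86] 44.29 [-0.09 -1.57 -0.45] [-0.05   0.172  0.04 ] 13.58
False
up 27.99 [578.68  41.43  94.98] 44.4 [ 0.5   0.31 -1.34] [-0.044  0.137  0.05 ] 13.6
278 ((422.048095703125, -262.9862060546875), 62.23237609863281)
```

```bash
python3 - <<'E'
from h import *
robot.movel([.5788,.0414,.16],rate=.15)
robot.reach([.422,-.263,.16],ori(30)); st("over")
p,_,_=wshot("w_tin"); q,_=robot.camera("top")
cv2.imwrite("pics/tin.png",np.hstack([cv2.resize(p,(467,350)),cv2.resize(q[210:340,310:430],(323,350))]))
E
```

```text
over 29.87 [ 422.37 -262.3   159.7 ] 30.05 [-0.53  0.34 -1.31] [-0.011  0.128  0.029] 13.68
```

View pics/tin.png

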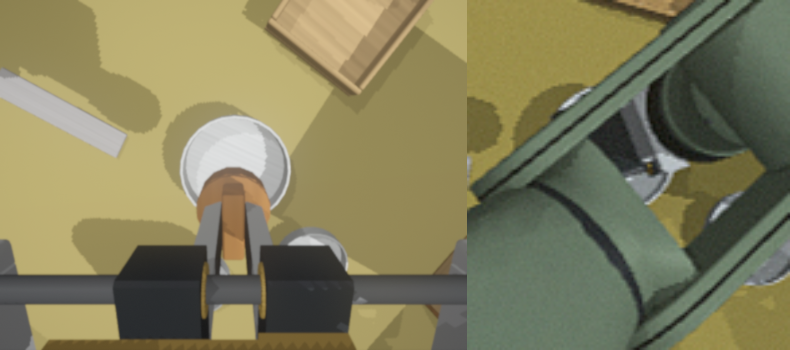

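The wrist view shows the cap over the largest tin; the two small tins are at the lower right and behind. Placing it.

```bash
python3 - <<'E'
from h import *
robot.movel([.422,-.263,.055],rate=.12)
print(robot.movel([.422,-.263,.0425],rate=.02,until_force=4)); st("down")
robot.set_gripper(.35); st("open")
robot.movel([.422,-.263,.15],rate=.12); st("up")
robot.reach([.33,.0,.25],ori(30)); robot.wait(.3)
p,d=robot.camera("top");X=world(d,robot.camera_info("top"));q,_=robot.camera("scene")
r=np.hypot(X[...,0]-.422,X[...,1]+.263)
s=(r<.05)&(X[...,2]>.024)&(X[...,2]<.036);print("deck",s.sum(),cv2.minEnclosingCircle((X[s][:,:2]*1000).astype(np.float32)))
s=(r<.05)&(X[...,2]>.05);print("bar",s.sum(),X[s].mean(0))
cv2.imwrite("pics/fin.png",np.hstack([cv2.resize(p[145:310,130:440],(470,250)),cv2.resize(q[120:320,80:400],(320,250))]))
cv2.imwrite("pics/fin2.png",cv2.resize(q[210:320,120:270],(600,440)))
st("end")
E
```

```text
True
down 31.54 [ 421.88 -262.93   43.92] 30.0 [-0.1   0.43  4.08] [-0.044  0.18   0.031] 13.93
open 32.06 [ 420.95 -262.09   42.99] 30.0 [-0.08 -0.45  0.13] [-0.013  0.195  0.01 ] 32.69
up 33.1 [ 421.43 -262.49  149.15] 30.0 [-0.24 -0.07 -0.13] [-0.081  0.101  0.011] 33.18
deck 214 ((421.6827697753906, -260.92218017578125), 26.825111389160156)
bar 106 [ 0.42094502 -0.260633    0.05758935]
end 34.63 [ 3.3008e+02 -3.2000e-01  2.4979e+02] 29.95 [-0.32  0.36 -0.3 ] [-0.023  0.145 -0.024] 32.74
```

View pics/fin.png

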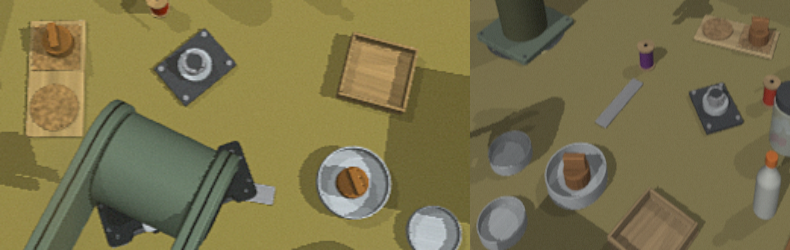

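View pics/fin2.png

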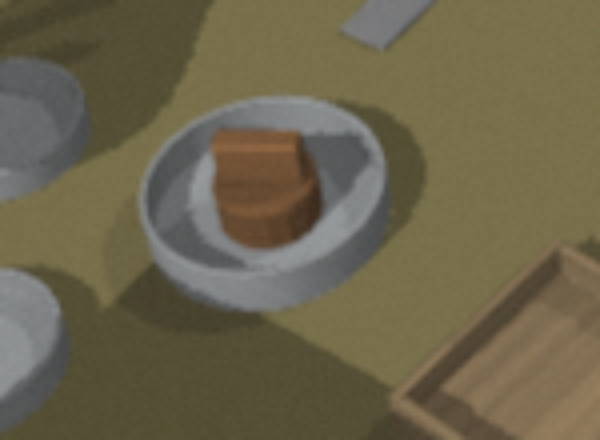

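The cap stands upright within about 3 mm of the centre of the large tin. The other cap is still on the square coaster and the arm is clear of everything.

```bash
python3 -c "
from cell import robot
robot.finish_job()"
```

```text
the job is handed in; nothing more can be done
```

I checked the cap from the round coaster on the gauge, found it sound, set it down in the large round tin and handed the job in. The clock read about 35 s of the 69 s limit.

- **On the gauge:** the cap dropped into the slots with no contact force. It turned freely to about 88° and tightened to 0.43 N m at 90.5° by my commanded angle, with the bar about 6° past the gauge's x. That is 2.5° beyond the 80–88° given for a sound cap. The tool height fitted the skirt being down on the shoulder. I could not measure the contact force between cap and gauge directly; the torque is within the snug range.
- **Last checks:** the cap stands upright, about 3 mm from the tin's centre. In the final pictures the other cap is on the square coaster and the bystanders in view look undisturbed, but I did not measure their positions again. The gripper is clear of everything.
- **Disagreement:** the wrist camera's calibration was about 2 mm off, mainly in y. I corrected for it using the jaws' centre line before fitting the cap.

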